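# Turn the stop cam to its low point, then push the tool slide home

## Task

The eccentric stop cam is holding the small tool slide back. With your fingertips push the cam's ball lever round, either way, until the cam is at its low point (lever pointing straight away from the slide), and only then push the slide by its upright end plate forward until it is fully home against its stop. Push only, pick nothing up; the brass bush must stay standing on the slide, everything else stays where it is, and finish with the hand clear.

Things in the scene. Friction and masses are not known exactly. Their poses are not given: they have to be found in the camera images.
- fixture: Dark steel base plate, 110 (x) by 230 (y) by 12 mm, fixed on the table, with two rails (tops at 26 mm) beside the slide. Origin on the table surface, z up; +y is the slide's forward direction (robot's left at yaw 0; yaw up to 0.45 rad either way). The plate spans x -55 to 55, y -145 to 85 mm; the cam stands at its +y end, the slide's push plate at its -y end.
- pivot (a point): The cam's vertical pivot axis, at the top of its dark hub (20 mm diameter), 46 mm above the table, at fixture x 0, y +30 mm. The cam is a steel disc, 56 mm diameter, 15 to 33 mm above the table, its centre 12 mm off the pivot toward the lever: its rim reaches 40 mm from the pivot on the lever's side (high), 16 mm on the opposite side (low).
- ball (a point): Centre of the black ball (24 mm diameter) at the end of the cam's steel lever (8 mm rod), 75 mm from the pivot axis, 58 mm above the table (ball spans 46 to 70 mm). The lever turns with the cam and passes above the slide's front part. About 4 N pushed sideways at the ball turns the cam; it stays where it is left.
- cam (a joint): Cam angle, rad, counter-clockwise from above. 0 and 6.283 (a full turn) are the low point: lever along the fixture's +y, straight away from the slide. 3.142 is the high point, lever over the slide. In the fixture frame the lever points along (-sin, cos). Starts at 1.5 to 4.78; turns freely from -1.2 to 7.48, no detent. Within 0.4 of low the slide can go home; else the disc blocks its nose.
- slide (a joint): Travel of the slide forward (fixture +y) in m: starts at 0 to 0.005, 0.040 is fully home against its stop. Friction about 3 N, no spring. At the start its nose is 52 to 58 mm short of the pivot axis, at home 17.5 mm short of it.
- push (a point): Middle of the rear face of the aluminium push plate upright at the slide's rear (-y) end, 52 mm above the table. Plate 50 mm wide, 10 mm thick, 14 to 66 mm above the table; push this face toward fixture +y. Axes as the fixture's; moves with the slide. The slide's flat top is 34 mm above the table, 44 mm wide, and runs 95 mm forward of this face to the dark nose.
- bush: Brass stepped bush, 24 mm diameter, 24 mm high, standing loose on top of the slide (slide top 34 mm above the table), its axis 27 to 32 mm in front (+y) of the rear face of the push plate. Origin at the centre of its underside. It rides on the slide and must stay standing there; never to be lifted.
- collet: Steel collet, 32 mm diameter, 30 mm high, standing small end down on the table beside the fixture; origin at the centre of its underside. Bystander, to be left where it is.
- driver: Screwdriver, 150 mm long, lying on the table beyond the fixture, along its own x. Bystander, to be left where it is.
- hexkey: L-shaped dark hex key, 88 by 28 mm, 6 mm thick, lying on the table on the robot's side of the fixture. Bystander, to be left where it is.
- glasses: Safety glasses with green temples, 145 mm wide, 130 mm deep, 43 mm high, on the table to the left; origin under the middle of the lenses. Bystander, to be left where it is.
- flask: Black drinking flask with a cork foot, 66 mm diameter, 175 mm high, on the table to the right. Bystander, to be left where it is.
- oiler: Small white oil bottle with a red cap, 44 mm diameter, 90 mm high, on the table at the far right. Bystander, to be left where it is.
- tray: Grey open parts tray, 110 by 160 by 25 mm, on the table to the right. Bystander, to be left where it is.

How it is judged:
By the outcome, as a careful person would: the job done as asked, in the order asked, and still so for the second after the job is handed in, with the robot touching nothing.
It also fails if it takes over 58 s, if anything falls off the work surface, if the arm or the gripper's body presses on something with over 40 N, if the wrist force passes 120 N, or if a joint passes its speed limit or range.

## Robot

A 6-joint arm with a two-finger parallel gripper is mounted at the origin on the work surface. World frame = base frame: x ahead of the robot, y to its left, z up, the work surface at z = 0. Lengths are in m, angles in rad, forces in N, time in s.
With the tool pointing down it reaches from about 0.325 to 0.9 m from the base axis. Payload 6.1 kg.
Tool frame: the origin (TCP) lies between the finger pads; the fingertips stand 22 mm ahead of it and the grasp point (between the pads) lies 3 mm ahead of it; z points along the fingers, y is the direction in which the jaws open and shut (so a half turn about z gives the same grasp; the last joint's range is limited). The gripper opens to 87 mm and grips with 3 to 60 N. Pads are 19 mm wide; open, the fingers measure 117 mm over their backs; the gripper's body (75 mm by 190 mm) begins 51 mm behind the grasp point.
Start: joints at [-1.251, 0.22, 1.526, -0, 1.395, -0.126], TCP at [0.269, -0.564, 0.216] pointing down, gripper open.
Joint ranges: [-2.98, 2.98], [-0.91, 2.08], [0.09, 2.57], [-1.24, 4.39], [0.2, 2.65], [-2.68, 2.68]. Speed limits (rad/s): [2.57, 2.57, 3.01, 3.14, 3.14, 3.14].

## Interface

Orientations are given as a 3x3 rotation matrix whose columns are the frame's x, y, z axes.
In Python, from workcell import manip gives the robot as it stands. The module is installed in compiled form; this text tells all that it offers.
- The arm moves only by the shell command python3 -m creep 'ROWS' [FORCE]. ROWS is JSON, a list of rows, each a list of 5 numbers: the closure, from 0 (fully open) to 1 (shut), then the shift along the tool's x, y, z in units of 20 cm (1.0 is 20 cm), then the turn about the tool's z in units of 60 degrees (1.0 is 60 degrees). A call has 1 to 20 rows; each row shifts and turns the commanded pose from where the row before left it, along the tool's axes as they then stand; what a row does not reach is not made up. A row lasts 1/8 s, in which the tool goes at most 62.5 mm and 10.7 degrees, less where a joint would pass 70% of its speed; a pose out of reach is approached as far as the arm can. A call with a number of a shift or a turn outside -1 to 1 is refused whole. A call with a gripper value outside its range is refused whole. The fingers move at their own pace and stop on an object; FORCE is the grip in N (left out, the last holds). Time passes only in rows, so rows that do not move let the fingers close. It gives the time, the measured TCP pose, the force and the opening at its end, in the units of the state.
- manip.observe(): the state, without advancing time (a new reading comes with each control period).
- manip.read_camera(name): name is "scene" or "side" or "wrist"; returns the picture (420x560x3 uint8, red, green, blue); there is no depth.
- manip.get_calibration(name): a dict with "fx", "fy", "cx", "cy" (pixels), "R" (3x3) and "t" (3): a world point X has camera coordinates R X + t. Camera axes: x right, y down, z forward; pixel columns grow to the right and rows downward; lengths in m; the calibration is good to about 2 mm. A picture is of the moment at which its call begins: read the wrist's pose just before it. get_calibration takes no time and is no camera call; for the wrist camera it gives the pose at the moment of the call.
- manip.job_done(): hands the job in, once; it reports no verdict.
The state is a dict: "t": time; "joint_pos": joint angles; "qvel": joint speeds; "joint_torque": joint torques, N m; "eef_pos": TCP position; "ee_rot": TCP orientation; "wrist_force": force on the tool from outside, world axes, zero at the start; "wrist_torque": the same for the moment, N m; "opening": finger opening in m.
Only numpy, scipy, OpenCV 4.12 (cv2) and the standard library are available. Lean on these libraries where they do the work, as an engineer would, in place of code of your own. Each camera call takes 0.05 s, during which the arm holds its last target. There are 200 camera calls.

## Working session

There is one attempt and no reset: what is moved stays moved. The work goes in short steps, Python scripts to look and compute and a shell command to move; the robot and the scene stay as the last step left them, time stands still between calls to the robot, and variables do not carry over. Pictures are saved under pics/ and viewed, about 8 in all and at most 12, crops included, and the job is handed in when it is done.

```bash
mkdir -p pics; python3 - <<'E'
from workcell import manip
import cv2,numpy as np
s=manip.observe();print(s['t'],s['eef_pos'],s['ee_rot'],s['opening'])
for n in('scene','side'):
    im=manip.read_camera(n);cv2.imwrite(f'pics/{n}0.png',im[:,:,::-1]);c=manip.get_calibration(n);print(n,c)
E
```

```text
0.0 [ 0.26927464 -0.56331362  0.21505119] [[ 9.02246879e-01  4.31219394e-01 -6.34737825e-04]
 [ 4.31219810e-01 -9.02245079e-01  1.81463997e-03]
 [ 2.09818868e-04 -1.91096477e-03 -9.99998152e-01]] 0.08724435895498918
scene {'fx': 417.4565645918035, 'fy': 417.4565645918035, 'cx': 286.2654024464182, 'cy': 212.69011660126966, 'R': array([[-0.88404803,  0.46731961,  0.00845378],
       [ 0.34653709,  0.66748133, -0.65907566],
       [-0.31364172, -0.57972499, -0.75202913]]), 't': array([ 0.51565379, -0.15551013,  1.23484908])}
side {'fx': 392.03926864102476, 'fy': 392.03926864102476, 'cx': 278.65388879766914, 'cy': 213.3508547828151, 'R': array([[-0.69574447, -0.71822512, -0.00960751],
       [-0.40835047,  0.40650202, -0.81731634],
       [ 0.5909226 , -0.56472009, -0.5761091 ]]), 't': array([0.40265362, 0.29261519, 0.74880832])}
```

View pics/scene0.png

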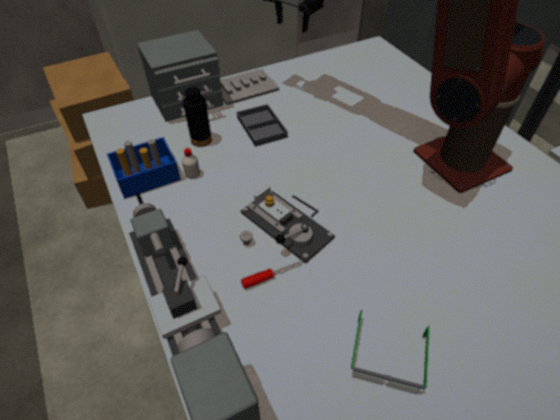

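View pics/side0.png

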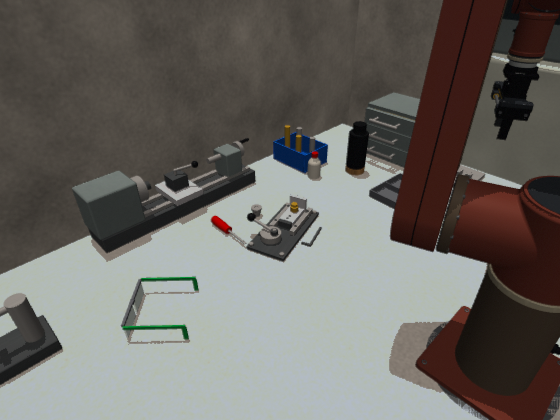

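Scene: the fixture is near (288,222), with the ball at about (280,239), the hub at about (305,228) and the bush at about (270,200). Side: the ball is at about (251,216) and the bush at about (294,208). I'll enlarge both views.

```bash
cat > h.py <<'E'
import numpy as np,cv2
from workcell import manip
def ray(c,p):
    d=np.linalg.inv(c['R'])@np.array([(p[0]-c['cx'])/c['fx'],(p[1]-c['cy'])/c['fy'],1]);return -c['R'].T@c['t'],d
def onz(c,p,z):
    o,d=ray(c,p);return o+d*(z-o[2])/d[2]
def proj(c,X):
    q=c['R']@np.array(X)+c['t'];return np.array([c['fx']*q[0]/q[2]+c['cx'],c['fy']*q[1]/q[2]+c['cy']])
E
python3 - <<'E'
from h import *
a=cv2.imread('pics/scene0.png')[180:264,235:341];b=cv2.imread('pics/side0.png')[185:265,240:330]
cv2.imwrite('pics/c0.png',np.vstack([cv2.resize(a[:75,:],None,fx=4,fy=4,interpolation=2) if 0 else cv2.resize(a,(424,336)),np.zeros((1,424,3),np.uint8)]) if 0 else np.hstack([cv2.resize(a,(424,336),interpolation=2),cv2.resize(b,(360,320),interpolation=2)[:320].copy() if 0 else cv2.copyMakeBorder(cv2.resize(b,(360,320),interpolation=2),0,16,0,0,0)]))
c=manip.get_calibration('scene');d=manip.get_calibration('side')
print('ball',onz(c,(280,239),.058),onz(d,(251,216),.058))
print('hub',onz(c,(306,227),.046),onz(d,(274,233),.046))
print('bush',onz(c,(270,200),.058),onz(d,(294,208),.05))
E
```

```text
ball [0.6290138  0.05454779 0.058     ] [0.63329093 0.05058697 0.058     ]
hub [0.55280207 0.04286168 0.046     ] [0.54661404 0.04733826 0.046     ]
bush [ 0.59487292 -0.06609001  0.058     ] [ 0.5859116  -0.06781653  0.05      ]
```

View pics/c0.png

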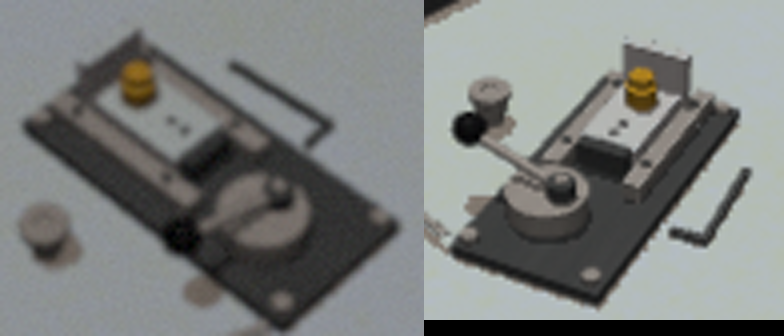

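The enlarged crops show the ball, hub, plate corners and bush clearly, and the lever points roughly sideways, toward the far side. Next I'll compute the pose from these points.

```bash
python3 - <<'E'
from h import *
c=manip.get_calibration('scene');d=manip.get_calibration('side')
S=lambda u,v,z:onz(c,(u/4+235,v/4+180),z)
D=lambda u,v,z:onz(d,((u-424)/4+240,v/4+185),z)
for n,p in dict(ball=S(182,235,.058),ball2=D(468,127,.058),hub=S(279,185,.046),hub2=D(561,179,.046),fl=S(25,122,.012),fr=S(283,328,.012),nr=S(398,228,.012),fr2=D(455,250,.012),nr2=D(600,303,.012),nl2=D(740,112,.012),bush=S(138,63,.058),bush2=D(642,72,.058),plA=S(140,30,.066),plB=S(78,68,.066),plA2=D(690,55,.066),plB2=D(625,38,.066),col=S(43,225,.03),col2=D(490,85,.03)).items(): print(n,p.round(4))
E
```

```text
ball [0.6277 0.0544 0.058 ]
ball2 [0.6306 0.0529 0.058 ]
hub [0.5543 0.0395 0.046 ]
hub2 [0.5562 0.0373 0.046 ]
fl [ 0.6592 -0.1059  0.012 ]
fr [0.5905 0.111  0.012 ]
nr [0.4912 0.0793 0.012 ]
fr2 [0.5823 0.1088 0.012 ]
nr2 [0.4793 0.0776 0.012 ]
nl2 [ 0.5544 -0.1413  0.012 ]
bush [ 0.5895 -0.0798  0.058 ]
bush2 [ 0.5943 -0.0784  0.058 ]
plA [ 0.5788 -0.0982  0.066 ]
plB [ 0.6277 -0.0862  0.066 ]
plA2 [ 0.5771 -0.1094  0.066 ]
plB2 [ 0.6255 -0.0928  0.066 ]
col [ 0.6883 -0.01    0.03  ]
col2 [ 0.6899 -0.0177  0.03  ]
```

Two-view estimates agree with each other: pivot ≈(0.555,0.0385), yaw ≈0.315, lever length 75 mm ✓, cam ≈4.6. So I'll push the ball counter-clockwise to 6.283. First I'll close the fingers and move above the side behind the ball.

```bash
python3 -m creep '[[1,0.1,-0.065,0,0],[1,0.21,-0.13,0,0],[1,0.21,-0.13,0,0],[1,0.21,-0.13,0,0],[1,0.21,-0.13,0,0],[1,0.21,-0.13,0,0],[1,0.21,-0.13,0,0],[1,0.21,-0.13,0,0],[1,0.21,-0.13,0,0],[1,0.21,-0.13,0,0],[1,0.21,-0.13,0,0],[1,0.21,-0.13,0,0],[1,0.21,-0.13,0,0],[1,0.21,-0.13,0,0],[1,0.08,-0.06,0,0]]' 20
python3 -m creep '[[1,0,0,0,-0.17],[1,0,0,0,-0.17],[1,0,0,0,-0.17],[1,0,0,0,-0.17],[1,0,0,0,-0.17],[1,0,0,0,-0.17],[1,0,0,0,-0.17],[1,0,0,0,-0.17],[1,0,0,0,0]]'
python3 - <<'E'
from h import *
c=manip.get_calibration('wrist');im=manip.read_camera('wrist')[:,:,::-1];cv2.imwrite('pics/w1.png',im)
s=manip.observe();print(s['t'],s['eef_pos'],s['ee_rot'].round(3) if hasattr(s['ee_rot'],'round') else s['ee_rot'])
for X in([.629,.0535,.058],[.555,.0385,.046],[.592,-.079,.058]):print(proj(c,X))
E
```

```text
t: 1.98
eef_pos: [0.6381, 0.0181, 0.2157]
ee_rot: [[0.901, 0.434, -0.001], [0.434, -0.901, 0.001], [-0.0, -0.001, -1.0]]
wrist_force: [-0.4, -0.3, -0.1]
opening: 0.0001
t: 3.1
eef_pos: [0.6374, 0.0146, 0.216]
ee_rot: [[-0.293, 0.956, -0.001], [0.956, 0.293, -0.0], [0.0, -0.001, -1.0]]
wrist_force: [0.5, 0.5, 0.3]
opening: 0.0007
3.15 [0.63748739 0.01457524 0.21603178] [[-0.291  0.957 -0.001]
 [ 0.957  0.291 -0.   ]
 [ 0.    -0.001 -1.   ]]
[281.99523473 158.73133802]
[214.77770792 151.14573661]
[218.99653869 257.57625744]
```

View pics/w1.png

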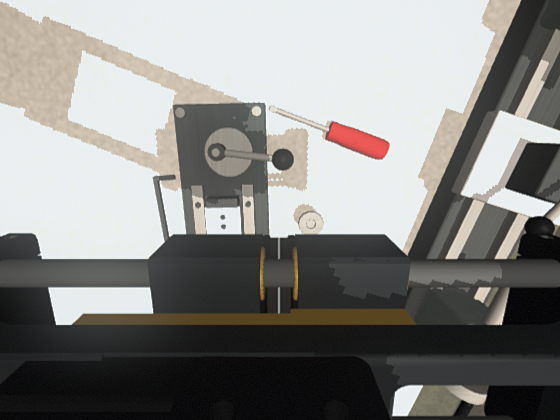

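The wrist view shows the ball at (283,159) and the hub at (215,152), within 1 px of prediction. I'll descend behind the ball and close up to it.

```bash
python3 -m creep '[[1,0,0,0.05,0],[1,0,0,0.1,0.045],[1,0,0,0.1,0.045],[1,0,0,0.1,0],[1,0,0,0.1,0],[1,0,0,0.1,0],[1,0,0,0.1,0],[1,0,0,0.06,0],[1,0,0,0.03,0],[1,0,0,0,0],[1,0.04,0,0,0],[1,0.03,0,0,0],[1,0,0,0,0]]'
python3 - <<'E'
from h import *
c=manip.get_calibration('scene')
im=manip.read_camera('scene')[150:290,200:380,::-1];cv2.imwrite('pics/s2.png',cv2.resize(im,None,fx=4,fy=4,interpolation=2))
E
```

```text
t: 4.78
eef_pos: [0.6353, 0.029, 0.0686]
ee_rot: [[-0.204, 0.979, 0.001], [0.979, 0.204, 0.0], [-0.0, 0.001, -1.0]]
wrist_force: [-0.4, 0.0, 0.1]
opening: 0.0004
```

View pics/s2.png

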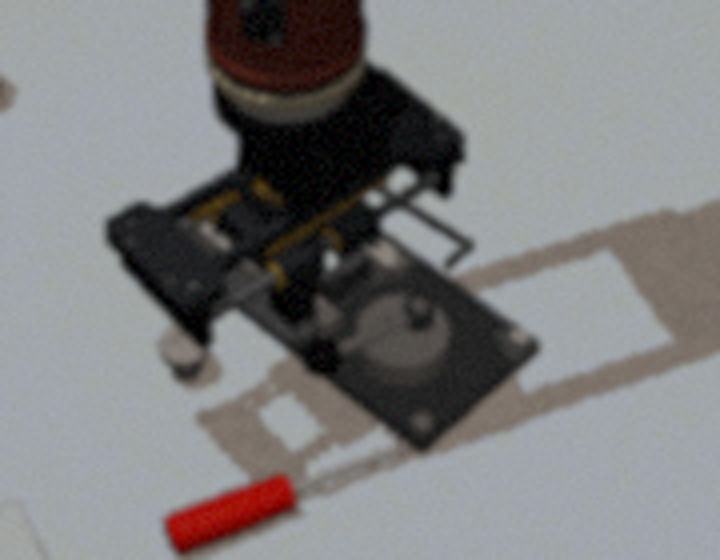

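The crop shows the fingers just behind the ball at (320,355), with nothing else touched. Now the first half of the arc.

```bash
python3 -m creep '[[1,0.02,0,0,0],[1,0.025,0.005,0,-0.06],[1,0.039,0.009,0,-0.1],[1,0.039,0.009,0,-0.1],[1,0.039,0.009,0,-0.1],[1,0.039,0.009,0,-0.1],[1,0.039,0.009,0,-0.1],[1,0.039,0.009,0,-0.1],[1,0.025,0.005,0,-0.06],[1,0,0,0,0]]'
python3 - <<'E'
from h import *
c=manip.get_calibration('scene')
im=manip.read_camera('scene')[:,:,::-1];cv2.imwrite('pics/s3.png',cv2.resize(im[170:290,220:370],None,fx=5,fy=5,interpolation=2))
E
```

```text
t: 6.08
eef_pos: [0.6168, 0.0866, 0.0681]
ee_rot: [[-0.818, 0.575, -0.0], [0.575, 0.818, 0.0], [0.0, -0.0, -1.0]]
wrist_force: [-1.0, -0.4, 0.5]
opening: 0.0006
```

View pics/s3.png

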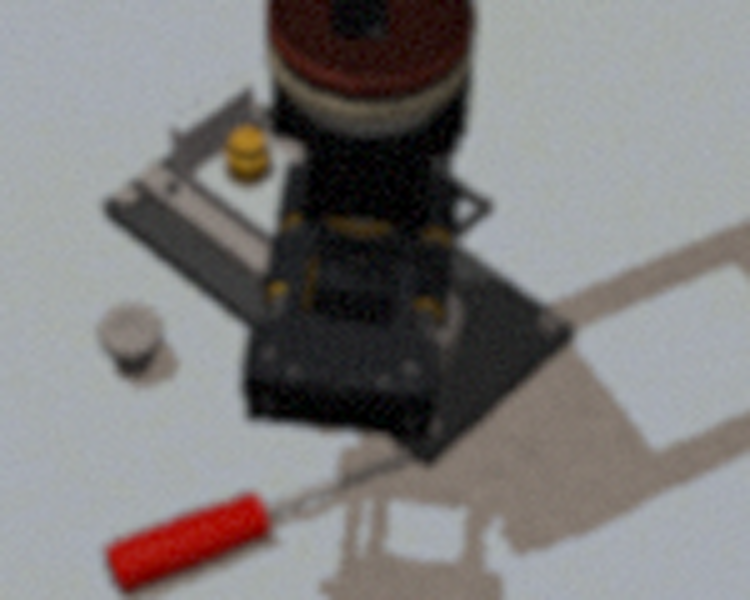

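The gripper hides the ball here, but the tool pose fits the arc (−23, +75 mm about the pivot), so the cam is at about 5.35. I'll continue the arc and then look with the wrist camera.

```bash
python3 -m creep '[[1,0.025,0.005,0,-0.06],[1,0.039,0.009,0,-0.1],[1,0.039,0.009,0,-0.1],[1,0.039,0.009,0,-0.1],[1,0.039,0.009,0,-0.1],[1,0.039,0.009,0,-0.1],[1,0.039,0.009,0,-0.1],[1,0.039,0.009,0,-0.1],[1,0.023,0.005,0,-0.06],[1,0.01,0.002,0,-0.025],[1,0,0,0,0]]'
python3 - <<'E'
from h import *
im=manip.read_camera('side')[:,:,::-1];c=manip.get_calibration('side')
for n,f in(('ball0',[0,.075,.058]),('piv',[0,0,.046])):
    w=np.array([.555+.951*f[0]-.31*f[1],.0385+.31*f[0]+.951*f[1],f[2]]);print(n,w,(proj(c,w)-[200,150])*5)
cv2.imwrite('pics/s4.png',cv2.resize(im[150:270,200:350],None,fx=5,fy=5,interpolation=2))
E
```

```text
t: 7.5
eef_pos: [0.5579, 0.1143, 0.0683]
ee_rot: [[-0.963, -0.268, 0.0], [-0.268, 0.963, 0.0], [-0.0, -0.0, -1.0]]
wrist_force: [-0.5, 0.0, 0.8]
opening: 0.0006
ball0 [0.53175  0.109825 0.058   ] [298.57191354 464.0623664 ]
piv [0.555  0.0385 0.046 ] [371.20343189 400.67635639]
```

View pics/s4.png

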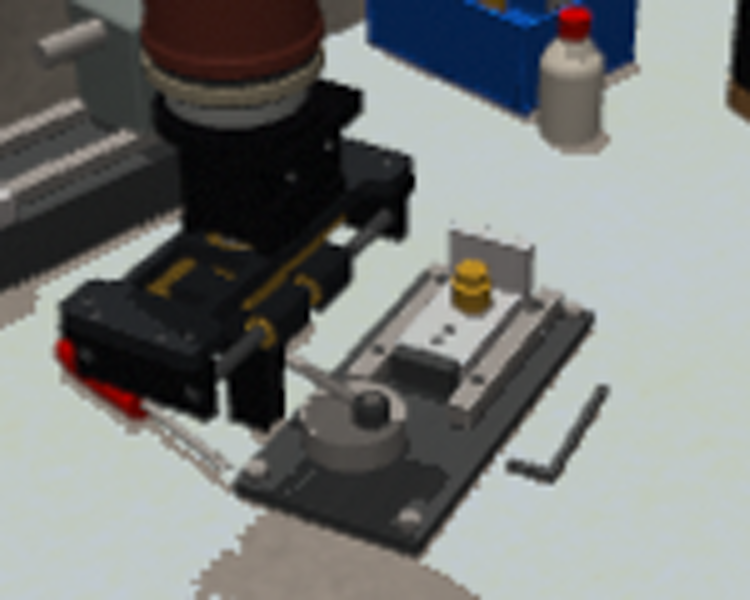

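Unexpected: the lever still seems to point the old way, with the rod running from (372,405) to (290,355). The ball may be hidden, so I'll check the geometry with the wrist view.

```bash
python3 - <<'E'
from h import *
c=manip.get_calibration('wrist');im=manip.read_camera('wrist')[:,:,::-1];cv2.imwrite('pics/w5.png',im)
s=manip.observe();R=np.array(s['ee_rot']);p=np.array(s['eef_pos'])
print('tip',proj(c,p+R@[0,0,.022]),'piv',proj(c,[.555,.0385,.046]))
d=manip.get_calibration('side')
for a in(4.6,5,5.4,5.8,6.28):
    l=.315+a;X=[.555-.075*np.sin(l),.0385+.075*np.cos(l),.058];print(a,np.round(X,3),proj(c,X),(proj(d,X)-[200,150])*5)
E
```

```text
tip [279.52411565 236.52612792] piv [169.88827657 203.10575121]
4.6 [0.628 0.054 0.058] [166.09442452 313.81148927] [256.62875669 335.97916568]
5 [0.617 0.081 0.058] [209.03728321 308.77640657] [231.74351805 366.55941967]
5.4 [0.595 0.102 0.058] [246.25831731 288.77052852] [227.92324613 401.08955163]
5.8 [0.568 0.112 0.058] [272.7773671  255.46445749] [247.2687223  434.20899181]
6.28 [0.532 0.11  0.058] [283.98498477 202.86519901] [298.15801033 463.89440954]
```

View pics/w5.png

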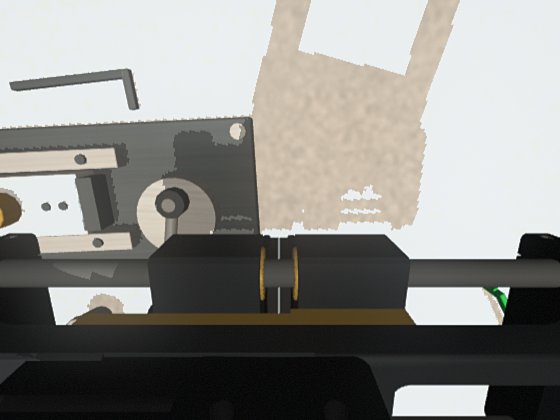

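The wrist view shows the rod pointing straight down from the hub at (172,205), so the cam is still at about 4.6 and the tool passed without turning it. I'll check the real fingertip height in the stored pictures.

```bash
python3 - <<'E'
from h import *
d=manip.get_calibration('side');c=manip.get_calibration('scene')
s=manip.observe();R=np.array(s['ee_rot']);p=np.array(s['eef_pos'])
for z in(.022,.0,-.02,-.04):
  print(z,[((proj(d,p+R@[a,b,z])-[200,150])*5).round() for a in(-.0095,.0095) for b in(-.015,.015)])
p=np.array([.6353,.029,.0686]);R=np.array([[-.204,.979,0],[.979,.204,0],[0,0,-1]])
for z in(.022,.0,-.02):
  print(z,[((proj(c,p+R@[a,b,z])-[200,150])*4).round() for a in(-.0095,.0095) for b in(-.015,.015)])
print((proj(c,[.628,.054,.058])-[200,150])*4)
im=cv2.imread('pics/s4.png')[300:480,180:420];cv2.imwrite('pics/s4c.png',cv2.resize(np.clip(im.astype(float)*2.2,0,255).astype(np.uint8),None,fx=3,fy=3))
E
```

```text
0.022 [array([259., 440.]), array([226., 473.]), array([290., 452.]), array([257., 485.])]
0.0 [array([257., 406.]), array([223., 439.]), array([288., 418.]), array([255., 451.])]
-0.02 [array([255., 375.]), array([221., 407.]), array([287., 386.]), array([253., 419.])]
-0.04 [array([253., 342.]), array([218., 374.]), array([285., 354.]), array([251., 386.])]
0.022 [array([301., 319.]), array([261., 344.]), array([321., 338.]), array([281., 364.])]
0.0 [array([300., 295.]), array([260., 321.]), array([321., 315.]), array([280., 341.])]
-0.02 [array([300., 273.]), array([258., 299.]), array([320., 293.]), array([279., 319.])]
[321.126775   354.68730169]
```

View pics/s4c.png

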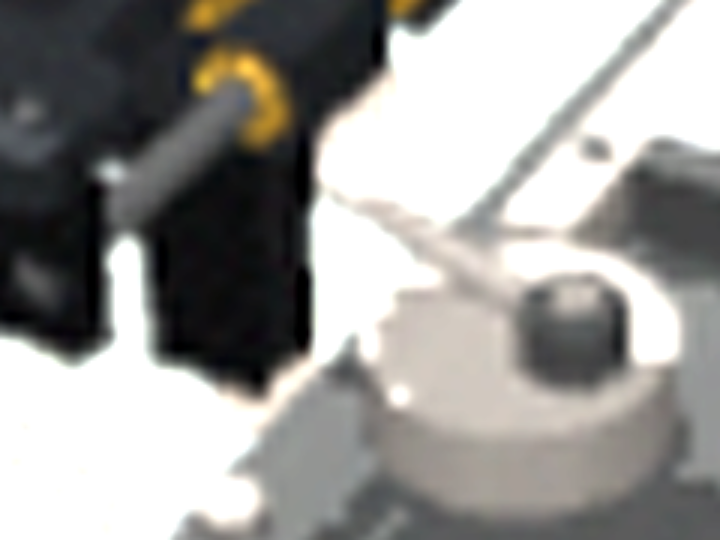

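Viewed 9 so far. The finger's lowest corner shows at (268,433) in the 5x crop where I predicted about (268,477). The real tip is therefore about 25 mm higher than nominal, at z≈0.073, so it passed just above the ball. I'll go back behind the ball, raised, and then descend about 28 mm deeper while checking force.

```bash
python3 -m creep '[[1,0,0,-0.06,0],[1,0,0,-0.08,0],[1,0,0,-0.06,0],[1,-0.064,-0.135,0,0],[1,-0.064,-0.135,0,0],[1,-0.064,-0.135,0,0],[1,-0.064,-0.135,0,0],[1,0,0,0,0.156],[1,0,0,0,0.156],[1,0,0,0,0.156],[1,0,0,0,0.156],[1,0,0,0,0.156],[1,0,0,0,0.156],[1,0,0,0,0.156],[1,0,0,0,0.156],[1,0,0,0,0.156],[1,0,0,0,0.156]]'
python3 -m creep '[[1,0,0,0.06,0],[1,0,0,0.08,0],[1,0,0,0.06,0],[1,0,0,0.04,0],[1,0,0,0.04,0],[1,0,0,0.03,0],[1,0,0,0.03,0],[1,0,0,0,0]]'
python3 - <<'E'
from h import *
im=manip.read_camera('side')[:,:,::-1];d=manip.get_calibration('side')
s=manip.observe();R=np.array(s['ee_rot']);p=np.array(s['eef_pos']);print(s['t'],p,s['wrist_force'])
for z in(.022,0,-.005):print(z,[((proj(d,p+R@[a,b,z])-[220,170])*7).round() for a in(-.0115,.0115) for b in(-.0075,.0075)])
print('ball',(proj(d,[.628,.054,.058])-[220,170])*7)
cv2.imwrite('pics/s6.png',cv2.resize(np.clip(im[170:250,220:320].astype(float)*1.8,0,255).astype(np.uint8),None,fx=7,fy=7,interpolation=2))
E
```

```text
t: 9.72
eef_pos: [0.6365, 0.0242, 0.1092]
ee_rot: [[-0.203, 0.979, 0.001], [0.979, 0.203, -0.0], [-0.0, 0.001, -1.0]]
wrist_force: [0.1, -0.5, -0.1]
opening: 0.0004
t: 10.72
eef_pos: [0.6357, 0.0243, 0.0396]
ee_rot: [[-0.209, 0.978, -0.001], [0.978, 0.209, 0.0], [0.0, -0.001, -1.0]]
wrist_force: [-0.1, 0.1, -0.6]
opening: 0.0003
10.775 [0.63603584 0.02427048 0.04001834] [-0.17982108  0.20202705 -0.4035187 ]
0.022 [array([299., 365.]), array([269., 353.]), array([265., 394.]), array([235., 382.])]
0 [array([297., 321.]), array([267., 309.]), array([263., 349.]), array([232., 337.])]
-0.005 [array([297., 310.]), array([267., 299.]), array([263., 339.]), array([232., 327.])]
ball [219.26953446 331.30900104]
```

View pics/s6.png

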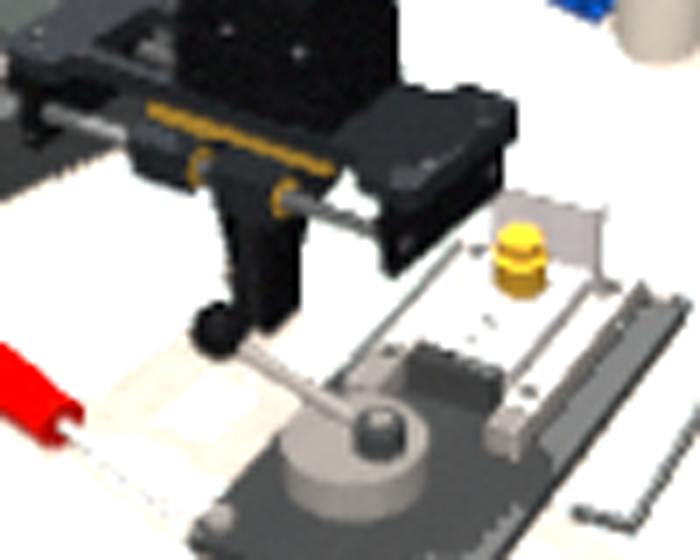

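The ball is at (219,331) as predicted, and the finger tip at (263,333) means z≈0.047, so the tip is now level with the ball. I'll push a short arc and watch the force.

```bash
python3 -m creep '[[1,0.03,0,0,0],[1,0.02,0,0,0],[1,0.025,0.006,0,-0.06],[1,0.039,0.01,0,-0.1],[1,0.039,0.01,0,-0.1]]'
python3 -m creep '[[1,0.039,0.01,0,-0.1],[1,0.039,0.01,0,-0.1],[1,0.039,0.01,0,-0.1]]'
python3 - <<'E'
from h import *
s=manip.observe();p=np.array(s['eef_pos'])[:2]-[.555,.0385];R=np.array(s['ee_rot']);print(R[:2,0]@p,R[:2,1]@p,np.arctan2(R[1,0],R[0,0]))
E
```

```text
t: 11.4
eef_pos: [0.6334, 0.0544, 0.0406]
ee_rot: [[-0.467, 0.884, 0.001], [0.884, 0.467, -0.002], [-0.002, 0.0, -1.0]]
wrist_force: [0.2, -4.8, 0.1]
opening: 0.0005
t: 11.78
eef_pos: [0.6253, 0.0771, 0.0406]
ee_rot: [[-0.718, 0.696, 0.001], [0.696, 0.718, -0.002], [-0.002, -0.001, -1.0]]
wrist_force: [0.0, -5.1, 0.1]
opening: 0.0003
-0.023597940554658036 0.0766769738220574 2.371165127916578
```

About 5 N, steady, so the lever is turning. Now the rest of the arc.

```bash
python3 -m creep '[[1,0.039,0.009,0,-0.1],[1,0.039,0.009,0,-0.1],[1,0.039,0.009,0,-0.1],[1,0.039,0.009,0,-0.1],[1,0.039,0.009,0,-0.1],[1,0.039,0.009,0,-0.1]]'
python3 -m creep '[[1,0.039,0.009,0,-0.1],[1,0.039,0.009,0,-0.1],[1,0.039,0.009,0,-0.1],[1,0.027,0.006,0,-0.07],[1,0.018,0.004,0,-0.047],[1,0.008,0.001,0,-0.02],[1,0,0,0,0]]'
python3 - <<'E'
from h import *
s=manip.observe();p=np.array(s['eef_pos'])[:2]-[.555,.0385];R=np.array(s['ee_rot']);print(R[:2,0]@p,R[:2,1]@p,np.arctan2(R[1,0],R[0,0])%6.283)
E
```

```text
t: 12.52
eef_pos: [0.5913, 0.1097, 0.0408]
ee_rot: [[-0.99, 0.142, 0.003], [0.142, 0.99, -0.001], [-0.003, -0.0, -1.0]]
wrist_force: [3.8, -2.7, -2.1]
opening: 0.0007
t: 13.4
eef_pos: [0.5572, 0.1175, 0.0409]
ee_rot: [[-0.952, -0.307, 0.003], [-0.307, 0.952, 0.002], [-0.003, 0.001, -1.0]]
wrist_force: [2.2, 4.6, -1.8]
opening: 0.0005
-0.026360374413097937 0.0745570353884624 3.4535795981568813
```

```bash
python3 -m creep '[[1,-0.05,0,0,0],[1,-0.1,0,0,0],[1,0,0,-0.1,0],[1,0,0,-0.2,0],[1,0,0,-0.2,0],[1,0,0,-0.1,0],[1,0.047,-0.22,0,0],[1,0.047,-0.22,0,0],[1,0.047,-0.22,0,0],[1,0.047,-0.22,0,0],[1,0.047,-0.22,0,0],[1,0.047,-0.22,0,0]]'
python3 -m creep '[[1,0,0,0,0.15],[1,0,0,0,0.15],[1,0,0,0,0.15],[1,0,0,0,0.15],[1,0,0,0,0.15],[1,0,0,0,0.15],[1,0,0,0,0.15],[1,0,0,0,0.15],[1,0,0,0,0.15],[1,0,0,0,0.15],[1,0,0,0,0]]'
python3 - <<'E'
from h import *
c=manip.get_calibration('scene');d=manip.get_calibration('side')
print('flask',onz(c,(203,142),0),'oiler',onz(c,(192,176),0))
a=manip.read_camera('scene')[:,:,::-1];b=manip.read_camera('side')[:,:,::-1]
cv2.imwrite('pics/a7.png',a);cv2.imwrite('pics/b7.png',b)
sc=lambda f,q,o:((proj(q,[.555+.951*f[0]-.31*f[1],.0385+.31*f[0]+.951*f[1],f[2]])-o)*5).round()
for A in(-.2,0,.2):
  f=(-.075*np.sin(A),.075*np.cos(A),.058);print(A,sc(f,c,[260,190]),sc(f,d,[240,190])+[400,0])
print('hub',sc((0,0,.046),c,[260,190]),sc((0,0,.046),d,[240,190])+[400,0])
R=lambda i:np.clip(cv2.resize(i,(400,400),interpolation=2).astype(float)*1.5,0,255).astype(np.uint8)
cv2.imwrite('pics/v7.png',np.hstack([R(a[190:270,260:340]),R(b[190:270,240:320])]))
E
```

```text
t: 14.9
eef_pos: [0.6114, -0.1447, 0.16]
ee_rot: [[-0.952, -0.307, -0.001], [-0.307, 0.952, 0.0], [0.001, 0.001, -1.0]]
wrist_force: [0.4, -0.3, -1.0]
opening: 0.0005
t: 16.27
eef_pos: [0.6115, -0.1432, 0.1599]
ee_rot: [[-0.308, 0.951, -0.001], [0.951, 0.308, 0.0], [0.001, -0.001, -1.0]]
wrist_force: [0.4, 0.4, -0.4]
opening: 0.0005
flask [ 0.64621779 -0.42720013  0.        ] oiler [ 0.72647202 -0.29965153  0.        ]
-0.2 [319. 269.] [474. 254.]
0 [343. 252.] [499. 264.]
0.2 [361. 232.] [526. 271.]
hub [222. 180.] [571. 201.]
```

View pics/v7.png

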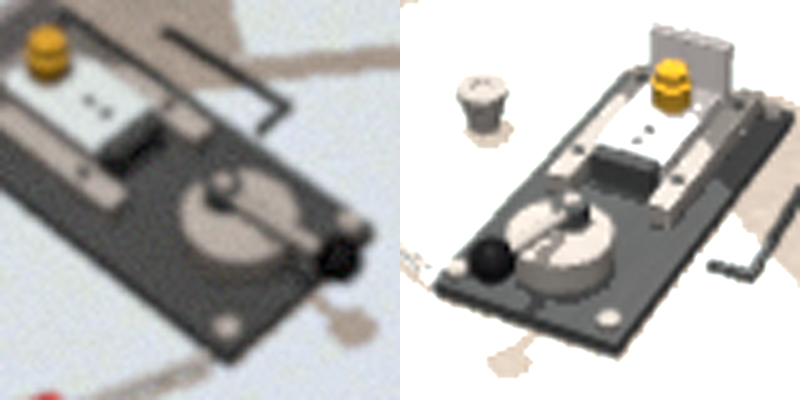

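The ball is at (339,257) in scene and (492,259) in side, which puts the cam within about 0.05 rad of low. The bush is standing and the slide hasn't moved. I'll descend behind the push plate and push gently.

```bash
python3 -m creep '[[1,0,0.013,0.1,0],[1,0,0,0.15,0],[1,0,0,0.15,0],[1,0,0,0.1,0],[1,0,0,0.08,0],[1,0,0,0.03,0],[1,0,0,0,0]]'
python3 -m creep '[[1,0.03,0,0,0],[1,0.03,0,0,0],[1,0.02,0,0,0],[1,0.015,0,0,0],[1,0.012,0,0,0],[1,0.012,0,0,0],[1,0.012,0,0,0],[1,0.012,0,0,0],[1,0.012,0,0,0],[1,0.012,0,0,0]]'
python3 -m creep '[[1,0.012,0,0,0],[1,0.012,0,0,0],[1,0.012,0,0,0],[1,0.012,0,0,0],[1,0.012,0,0,0],[1,0.012,0,0,0]]'
```

```text
t: 17.25
eef_pos: [0.6147, -0.1426, 0.0382]
ee_rot: [[-0.307, 0.952, 0.0], [0.952, 0.307, -0.0], [-0.0, 0.0, -1.0]]
wrist_force: [1.0, -0.7, -0.4]
opening: 0.0006
t: 18.5
eef_pos: [0.6043, -0.1111, 0.0381]
ee_rot: [[-0.307, 0.952, 0.0], [0.952, 0.307, -0.001], [-0.001, 0.0, -1.0]]
wrist_force: [-0.1, -3.2, -0.7]
opening: 0.0004
t: 19.25
eef_pos: [0.5997, -0.0969, 0.0381]
ee_rot: [[-0.307, 0.952, -0.0], [0.952, 0.307, -0.0], [0.0, -0.0, -1.0]]
wrist_force: [-0.8, -3.5, -1.1]
opening: 0.0003
```

Sliding at about 3 N. Roughly 18 mm remains.

```bash
python3 -m creep '[[1,0.012,0,0,0],[1,0.012,0,0,0],[1,0.012,0,0,0],[1,0.012,0,0,0],[1,0.012,0,0,0],[1,0.01,0,0,0]]'
python3 -m creep '[[1,0.006,0,0,0],[1,0.006,0,0,0],[1,0.006,0,0,0]]'
```

```text
t: 20.0
eef_pos: [0.5954, -0.0836, 0.0381]
ee_rot: [[-0.307, 0.952, -0.0], [0.952, 0.307, 0.0], [0.0, -0.0, -1.0]]
wrist_force: [-1.6, -3.3, 0.5]
opening: 0.0003
t: 20.38
eef_pos: [0.5944, -0.0803, 0.0381]
ee_rot: [[-0.307, 0.952, -0.0], [0.952, 0.307, -0.0], [-0.0, -0.0, -1.0]]
wrist_force: [-2.5, -3.4, -0.1]
opening: 0.0004
```

```bash
python3 -m creep '[[1,0.006,0,0,0],[1,0.006,0,0,0]]'
```

```text
t: 20.62
eef_pos: [0.594, -0.0789, 0.0382]
ee_rot: [[-0.307, 0.952, 0.001], [0.952, 0.307, -0.002], [-0.002, 0.0, -1.0]]
wrist_force: [-0.1, -9.8, -3.5]
opening: 0.0007
```

Force is rising (9.8 N) right where the stop is expected (tool fixture y ≈ −0.094). One more small nudge to confirm.

```bash
python3 -m creep '[[1,0.006,0,0,0],[1,0.004,0,0,0],[1,0,0,0,0]]'
```

```text
t: 21.0
eef_pos: [0.594, -0.0789, 0.0383]
ee_rot: [[-0.307, 0.952, 0.002], [0.952, 0.307, -0.004], [-0.005, 0.001, -1.0]]
wrist_force: [1.2, -13.9, -4.3]
opening: 0.0005
```

The tool stopped dead while the force rose to 14 N, so the slide is against its stop. I'll back off, rise clear and take a last look.

```bash
python3 -m creep '[[1,-0.03,0,0,0],[1,-0.07,0,0,0],[1,-0.1,0,0,0],[1,-0.1,0,-0.05,0],[1,0,0,-0.2,0],[1,0,0,-0.2,0],[1,0,0,-0.2,0],[1,-0.2,0,0,0],[1,-0.2,0,0,0],[1,-0.1,0,0,0],[1,0,0,0,0]]'
python3 - <<'E'
from h import *
c=manip.get_calibration('scene');d=manip.get_calibration('side')
a=manip.read_camera('scene')[:,:,::-1];b=manip.read_camera('side')[:,:,::-1]
a0=cv2.imread('pics/a7.png');print(np.abs(a.astype(int)-a0)[270:,:].max(2).__gt__(40).sum())
sc=lambda f,q,o:((proj(q,[.555+.951*f[0]-.31*f[1],.0385+.31*f[0]+.951*f[1],f[2]])-o)*4).round()
for n,f in dict(nose=(0,-.0175,.034),ball=(0,.075,.058),hub=(0,0,.046),plateTopRear=(0,-.1125,.066)).items():print(n,sc(f,c,[240,170]),sc(f,d,[230,180])+[400,0])
R=lambda i:np.clip(cv2.resize(i,(400,400),interpolation=2).astype(float)*1.5,0,255).astype(np.uint8)
cv2.imwrite('pics/v8.png',np.hstack([R(a[170:270,240:340]),R(b[180:280,230:330])]))
E
```

```text
t: 22.38
eef_pos: [0.6421, -0.2299, 0.168]
ee_rot: [[-0.305, 0.952, -0.0], [0.952, 0.305, 0.0], [0.0, -0.0, -1.0]]
wrist_force: [-0.1, 0.5, -0.5]
opening: 0.0005
0
nose [235. 221.] [590. 201.]
ball [354. 282.] [519. 251.]
hub [257. 224.] [577. 201.]
plateTopRear [125. 106.] [653.  90.]
```

View pics/v8.png

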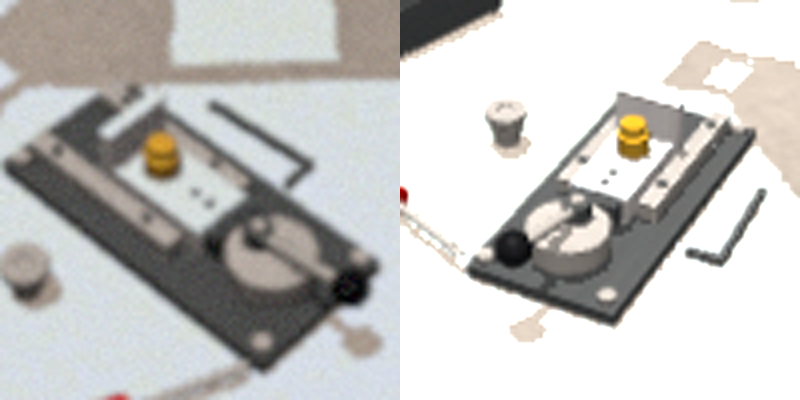

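The final view shows the nose against the cam's low side, the bush upright at (162,155) and (632,137), the ball at (350,287) and (514,249), i.e. at low, and the collet and hex key in place.

```bash
python3 -c "
from workcell import manip
print(manip.job_done(), manip.observe()['t'])"
```

```text
the job is handed in; nothing more can be done
the job is handed in; nothing more can be done
```

The cam is at its low point and the slide is fully home. I handed the job in at about 22.5 s, with the hand clear.

- **Cam:** I pushed the ball lever counter-clockwise, at about 5 N, from about 4.6 rad round to low. Both cameras then put it within about 0.05 rad of low.
- **Slide:** I then pushed the slide by its end plate at about 3–4 N. It stopped dead where the stop was expected, and the force rose to about 14 N while the tool did not move.
- **Missed first pass:** The first sweep of the lever turned nothing. In the pictures the fingertips sat about 25 mm higher than the stated geometry, so they passed just over the ball. I corrected the height from the images and repeated the push.
- **Last checks:** The final pictures show the bush upright on the slide, the nose by the cam's low side, and the collet and hex key in place. The lower part of the scene picture, where the glasses and the front of the driver are, did not change during the slide push. The wrist force was back to about zero. I did not check the flask, oiler and tray again individually, but the hand never went near them at low height.

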